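# Set the length stop to its third click

### The job

Set the length stop for the next batch of frame pieces: with the fingertips, push the orange back of its plate from its parked place along the rail, feel it click from notch to notch, leave it seated in the third notch it comes to, and take the hand away. Do not run past the third notch, do not pinch the plate or touch its steel front face (that is the measuring face), and leave the loose pieces beside the rail where they lie.

Things in the scene. Friction and masses are not known exactly. Their poses are not given: they have to be found in the camera images.
- stop_rail: Length stop, fixed: plywood board 120 (x) by 320 (y) by 12 mm, aluminium rail 46 mm wide on its middle, top 45 mm above the table. Origin: centre of the board's underside; z up, y along the rail in the direction to push, from the smooth parking run to the notches. White strip on the -x side: five black marks, first to fifth notch along +y; the carriage's red pointer stands at its notch's mark.
- stop (a joint): Travel of the stop along the rail's +y, m, 0 to 0.156. Starts in a smooth parking run (0 to 0.025; drag 1.6 N). Notches at 0.054, 0.078, 0.102 (the third), 0.126, 0.150; crests midway between, and one at 0.042 before the first. A sprung ball resists with about 8 N up to each crest; some 4 mm past it the ball draws the stop forward by itself into the next notch, where it stays.
- push_point (a point): Middle of the orange back face of the stop's plate (it looks to the rail's -y), 90 mm above the table; axes as the rail's; travels with the stop. Plate: 100 mm wide across the rail, 13 mm thick along it, from 48 to 116 mm above the table. Behind the orange face is only the rail, 45 mm high; the black carriage with the red pointer is on the other side, ahead of the plate.
- offcut: Loose wooden offcut 42 by 75 by 30 mm, beyond the rail. Origin: centre of its underside. Stays where it lies.
- oak_corner: Loose oak corner sample of frame moulding, L-shaped, 62 by 62 by 18 mm, beyond the rail. Origin: centre of its underside. Stays where it lies.
- marker: Loose white marker with a blue cap, 132 mm long, 17 mm high, on the near side of the rail. Origin: centre of its underside. Stays where it lies.
- front_face (a point): Middle of the steel measuring face, 96 by 64 mm, on the front (+y side) of the plate, 13 mm ahead of the orange back face, 82 mm above the table; it travels with the stop. Not to be touched.

How it is judged:
By the outcome, as a careful person would: the job done as asked, in the order asked, and still so for the second after the job is handed in, with the robot touching nothing.
It also fails if it takes over 42 s, if anything falls off the work surface, if the arm or the gripper's body presses on something with over 40 N, if the wrist force passes 120 N, or if a joint passes its speed limit or range.

### The arm

A 7-joint arm with a two-finger parallel gripper is mounted at the origin on the work surface; the furniture and walls round the work are solid. World frame = base frame: x ahead of the robot, y to its left, z up, the work surface at z = 0. Lengths are in m, angles in rad, forces in N, time in s.
With the tool pointing down it reaches from about 0.4 to 0.9 m from the base axis. Payload 5.6 kg.
Tool frame: the origin (TCP) lies midway between the tips of the shut fingers; the grasp point (between the pads) lies 19 mm behind it; y points along the fingers, z is the direction in which the jaws open and shut, and the axes are right-handed (so a half turn about y gives the same grasp; the last joint's range is limited). The gripper opens to 92 mm and grips with 3 to 60 N. Pads are 20 mm wide; open, the fingers measure 128 mm over their backs; the gripper's body (75 mm by 189 mm) begins 69 mm behind the grasp point.
Start: joints at [-0.043, 0.468, -0.012, 1.603, 0.006, 1.071, -0.056], TCP at [0.65, -0, 0.215] pointing down, gripper open.
Joint ranges: [-2.53, 2.53], [-0.31, 2.02], [-1.57, 1.55], [0.28, 2.44], [-1.29, 4.43], [0.15, 1.84], [-2.92, 2.92]. Speed limits (rad/s): [2.57, 2.57, 3.14, 3.14, 3.14, 3.14, 3.14].

### API

Orientations are given as a 3x3 rotation matrix whose columns are the frame's x, y, z axes.
In Python, from station import env, effector, solver, viewer, workorder, search_frame, tip_of gives the robot as it stands. Calls block until the motion is done:
- env.reach(position, orientation): joint-space move of the TCP to a pose.
- env.movel(position, frame=None, rate=0.15): straight line of the TCP; frame=None keeps the orientation; rate is the mean speed in m/s.
- env.goto_joints(angles): joint-space move.
- effector.release() and effector.grasp(squeeze=None): open the fingers fully, or close them until they stop; squeeze is the grip in N (None keeps the last).
- env.pause(seconds).
- solver.inverse_kinematics(position, orientation): joint angles nearest the present ones, or None.
- env.sense(): the state.
- viewer.read_camera(name): name is "scene" or "side" or "wrist"; returns (picture, depth): 400x640x3 uint8, red, green, blue; 400x640 float32, m along the optical axis (not along the pixel's ray), 0 where there is no reading.
- viewer.camera_info(name): a dict with "intrinsics" (3x3 intrinsics, pixels), "eye" and "rotation" of the camera in the world; the wrist camera has in their place "T_tool_cam" (4x4, takes a point from camera to tool coordinates, whose origin is the TCP and whose axes are the tool frame's). Camera axes: x right, y up, looking along -z (the intrinsics and any distortion apply to the point x, -y, -z); pixel columns grow to the right and rows downward; lengths in m; the calibration is good to about 2 mm. A picture is of the moment at which its call begins: read the wrist's pose just before it. camera_info takes no time and is no camera call.
A pose or a line that the arm cannot do raises env.PlanningError and nothing moves.
- workorder.finish_job(): hands the job in, once; it reports no verdict.
Trained networks look in the newest picture that a camera, given by its name, has taken for a name from the list of things; names that differ only in an ending like _2 or _b are one class to them, and where a whole thing is asked for, a point or a joint stands for the part that bears it (a point fixed in the world has none). Each returns a list of dicts, best first, with "score" (0 to 1); they miss things now and then, are a little off and sometimes report something else, mostly with a low value. They report only what shows in the picture. A call takes as long as a camera call.
- search_frame(camera, name): "at" ([x, y, z] in m, in world coordinates, good to about 4 mm: the middle of the surface that is visible of it).
- tip_of(camera, name): "at" ([x, y, z] in m, in world coordinates, good to about 4 mm: a listed point, or the origin of a listed thing).
The state is a dict: "t": time; "joint_positions": joint angles; "joint_velocities": joint speeds; "tau": joint torques, N m; "ee_pos": TCP position; "tcp_rot": TCP orientation; "wrist_force": force on the tool from outside, world axes, zero at the start; "moment": the same for the moment, N m; "gripper_width": finger opening in m.
Only numpy, scipy, OpenCV 4.12 (cv2) and the standard library are available. Lean on these libraries where they do the work, as an engineer would, in place of code of your own. Each camera call takes 0.05 s, during which the arm holds its last target.

## Working session

There is one attempt and no reset: what is moved stays moved. The work goes in short steps, each a Python script; the robot and the scene stay as the last script left them, time stands still between calls to the robot, and variables do not carry over. Pictures are saved under pics/ and viewed, and the job is handed in when it is done.

```bash
ls; mkdir -p pics; python3 - <<'E'
from station import *
import cv2,numpy as np
for c in ["scene","side"]:
    p,d=viewer.read_camera(c); cv2.imwrite(f"pics/{c}0.png",p[:,:,::-1])
    for n in ["push_point","front_face","stop_rail","marker","offcut","oak_corner"]:
        for f in (tip_of,search_frame):
            r=f(c,n)
            print(c,n,f.__name__,[(np.round(q["at"],3).tolist(),round(q["score"],2)) for q in r[:2]])
print(env.sense())
print(viewer.camera_info("scene"))
E
```

```text
pics
scene push_point call [([0.53, -0.115, 0.093], 0.71)]
scene push_point call [([0.528, -0.11, 0.09], 0.63)]
scene front_face call [([0.534, -0.099, 0.081], 0.56)]
scene front_face call [([0.531, -0.111, 0.088], 0.83)]
scene stop_rail call [([0.547, -0.054, 0.002], 0.66)]
scene stop_rail call [([0.531, -0.114, 0.03], 0.92)]
scene marker call [([0.439, 0.0, -0.003], 0.64)]
scene marker call []
scene offcut call []
scene offcut call [([0.657, -0.156, 0.031], 0.97)]
scene oak_corner call []
scene oak_corner call []
side push_point call [([0.536, -0.118, 0.096], 0.73)]
side push_point call []
side front_face call []
side front_face call [([0.53, -0.097, 0.071], 0.85)]
side stop_rail call [([0.542, -0.052, 0.001], 0.95)]
side stop_rail call [([0.535, -0.024, 0.033], 0.66)]
side marker call [([0.436, 0.001, 0.003], 0.9), ([0.665, -0.148, -0.003], 0.35)]
side marker call [([0.437, 0.012, 0.017], 0.66)]
side offcut call [([0.662, -0.147, -0.002], 0.74)]
side offcut call [([0.657, -0.13, 0.028], 0.63)]
side oak_corner call [([0.672, -0.053, -0.0], 0.93)]
side oak_corner call [([0.654, -0.0
[... 526 characters left out ...]
-05,  8.11360424e-05,  9.99999993e-01],
       [-9.99999997e-01, -1.47024990e-05, -8.01696018e-05],
       [ 1.46959943e-05, -9.99999997e-01,  8.11372208e-05]]), 'wrist_force': array([0.04698163, 0.66355751, 0.08572249]), 'moment': array([-0.00135361, -0.01198728,  0.00532076]), 'gripper_width': 0.09194294692355422}
{'intrinsics': array([[470.09896188,   0.        , 321.92224212],
       [  0.        , 470.09896188, 203.97103458],
       [  0.        ,   0.        ,   1.        ]]), 'eye': array([ 0.2977631 , -0.60022381,  0.70035737]), 'rotation': array([[ 0.90285232,  0.2880091 , -0.31923103],
       [-0.4295723 ,  0.63540518, -0.64166027],
       [ 0.01803705,  0.71645727,  0.69739777]])}
```

View pics/scene0.png

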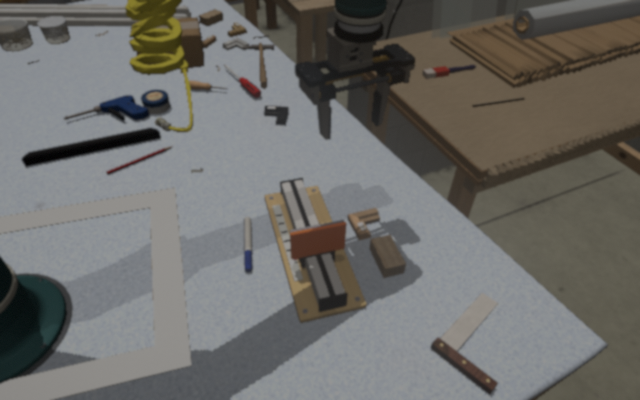

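View pics/side0.png

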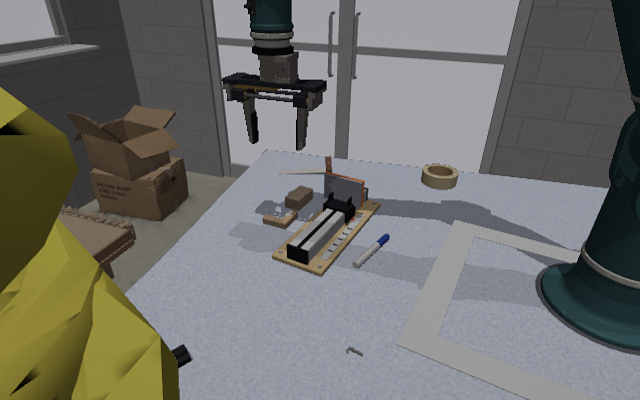

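The scene picture shows the orange back face at about px (317,240) with the rail running up-left behind it. The marker is at (248,245), the offcut at (388,253) and the oak corner at (365,222). The side picture shows the strip and carriage from the far end. Next I'll fit the rail pose from depth.

```bash
cat > h.py <<'E'
from station import *
import cv2,numpy as np
def cloud(c):
    p,d=viewer.read_camera(c); i=viewer.camera_info(c); K=i["intrinsics"]
    v,u=np.mgrid[:400,:640]
    P=np.stack([(u-K[0,2])/K[0,0]*d,-(v-K[1,2])/K[1,1]*d,-d],-1)
    W=P@np.array(i["rotation"]).T+i["eye"]
    W[d<=0]=np.nan
    return p,d,W
def orange(p,W):
    hsv=cv2.cvtColor(p,cv2.COLOR_RGB2HSV)
    m=(hsv[...,0]<14)&(hsv[...,1]>120)&(hsv[...,2]>60)
    m&=(np.abs(W[...,0]-.53)<.1)&(np.abs(W[...,1]+.05)<.2)&(W[...,2]>.05)&(W[...,2]<.13)
    return m
E
python3 - <<'E'
from h import *
for c in ["scene","side"]:
    p,d,W=cloud(c)
    m=orange(p,W); Q=W[m]; print(c,"orange",len(Q),Q.min(0).round(3),Q.max(0).round(3),np.median(Q,0).round(3))
    Q2=Q[(Q[:,2]<.108)]
    s=np.polyfit(Q2[:,0],Q2[:,1],1); print("slope",s, np.std(Q2[:,1]-np.polyval(s,Q2[:,0])))
    # rail top at z 0.045 & board
    for lo,hi in((.038,.050),(.008,.018)):
        mm=(abs(W[...,2]-(lo+hi)/2)<(hi-lo)/2)&(abs(W[...,0]-.54)<.085)&(abs(W[...,1]+.05)<.2)
        B=W[mm][:,:2].astype(np.float32)
        r=cv2.minAreaRect(B*1000); print(lo,len(B),r, B.min(0),B.max(0))
        a=B-B.mean(0); 
        w,v=np.linalg.eigh(a.T@a); print("axis",v[:,1],np.degrees(np.arctan2(-v[0,1]/v[1,1],1)))
    x=cv2.resize(p[150:330,220:440] if c=="scene" else p[140:290,220:420],None,fx=3.3,fy=3.3,interpolation=cv2.INTER_CUBIC)
    cv2.imwrite(f"pics/{c}1.png",x[:,:,::-1])
E
```

```text
scene orange 1314 [ 0.487 -0.123  0.05 ] [ 0.581 -0.103  0.118] [ 0.534 -0.113  0.087]
slope [-0.16853572 -0.02339106] 0.0008738081767676967
0.038 2457 ((538.7069702148438, -53.97254943847656), (311.14178466796875, 79.70672607421875), 84.42481994628906) [ 0.49375743 -0.21007907] [0.5928692  0.10150382]
axis [0.16577893 0.98616296] -9.542486
0.008 3981 ((521.546630859375, -51.62962341308594), (321.3560485839844, 166.5423126220703), 80.81523895263672) [ 0.45517266 -0.22189769] [0.6248733  0.11015878]
axis [0.12973584 0.9915486 ] -7.454329
side orange 77 [ 0.486 -0.117  0.051] [ 0.582 -0.094  0.117] [ 0.492 -0.101  0.113]
slope [ 0.44715728 -0.31635851] 0.0016670877631742647
0.038 1193 ((541.1690673828125, -51.85658264160156), (312.54144287109375, 69.24144744873047), 76.07736206054688) [ 0.49452224 -0.20283088] [0.59281045 0.10577822]
axis [0.20876661 0.9779655 ] -12.050081
0.008 1997 ((521.172119140625, -46.303985595703125), (322.601318359375, 166.61166381835938), 80.47132873535156) [ 0.45503902 -0.20359755] [0.6246877  0.11644872]
axis [0.2835603 0.9589544] -16.472813
```

```bash
ls -la pics
```

```text
total 1272
drwxr-xr-x 2 agent agent   4096 Dec  7 03:35 .
drwxr-xr-x 3 agent agent   4096 Dec  7 03:35 ..
-rw-r--r-- 1 agent agent 299460 Dec  7 03:35 scene0.png
-rw-r--r-- 1 agent agent 333052 Dec  7 03:35 scene1.png
-rw-r--r-- 1 agent agent 331080 Dec  7 03:35 side0.png
-rw-r--r-- 1 agent agent 320501 Dec  7 03:35 side1.png
```

View pics/side1.png

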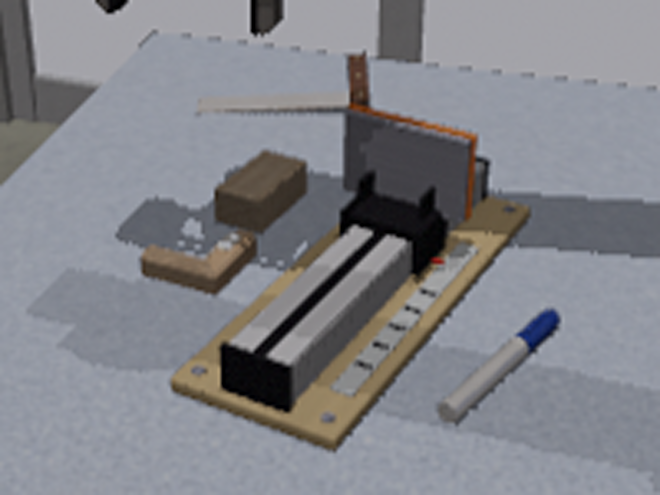

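View pics/scene1.png

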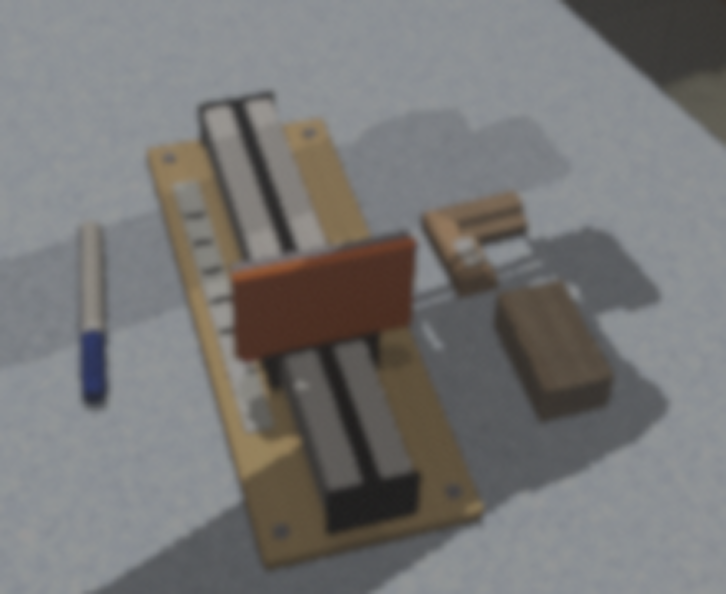

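The side crop shows the five marks at (428,292), (414,310), (397,327), (380,346) and (364,366), with the red pointer at about (437,262), short of mark 1. I'll turn these into rail coordinates, then go to the approach pose.

```bash
cat >> h.py <<'E'
yaw=-np.arctan(0.1685); c_,s_=np.cos(yaw),np.sin(yaw)
ax=np.array([c_,s_,0]); ay=np.array([-s_,c_,0])
R=np.array([[c_,-s_,0],[s_,c_,0],[0,0,1]])@np.array([[0,0,1.],[-1,0,0],[0,-1,0]])
O=np.array([0.541,-0.053,0])
def rail(P): P=np.asarray(P)-O; return P@ax,P@ay
def marks(pix,z,c="side"):
    i=viewer.camera_info(c);K=i["intrinsics"]
    out=[]
    for u,v in pix:
        r=np.array(i["rotation"])@np.array([(u-K[0,2])/K[0,0],-(v-K[1,2])/K[1,1],-1])
        e=np.array(i["eye"]); t=(z-e[2])/r[2]; out.append(rail(e+t*r))
    return np.round(out,4)
E
python3 - <<'E'
from h import *
f=lambda l:[(220+a/3.3,140+b/3.3) for a,b in l]
print(marks(f([(428,292),(414,310),(397,327),(380,346),(364,366)]),.013).tolist())
print([marks(f([(437,262)]),z).tolist() for z in(.014,.02,.026)])
print("plate",rail([.534,-.113,.09]))
P0=np.array([.534,-.113,0])  # face centre
start=P0-ay*0.045
print(start,solver.inverse_kinematics(start+[0,0,.088],R))
env.reach(start+[0,0,.15],R)
env.movel(start+[0,0,.088],rate=.12) if True else 0
effector.grasp(3)
s=env.sense();print(s["t"],s["ee_pos"],s["wrist_force"],s["gripper_width"])
p,d=viewer.read_camera("scene");cv2.imwrite("pics/scene2.png",cv2.resize(p[120:330,200:460],None,fx=3,fy=2.8)[:,:,::-1])
E
```

```text
[[-0.0405, -0.005], [-0.0416, 0.0196], [-0.0404, 0.0432], [-0.0402, 0.0678], [-0.0411, 0.092]]
[[[-0.0303, -0.042]], [[-0.0339, -0.0332]], [[-0.0376, -0.0245]]]
plate (np.float64(0.0030667684835386597), np.float64(-0.06032905544651246))
[ 0.5265229  -0.15737446  0.        ] [ 0.19160169  0.46620035  0.04736935  1.94988576 -0.03205818  0.72621221
  0.09096374]
4.2583 [ 0.52649581 -0.15735994  0.08797791] [ 0.26506555  1.11983668 -0.54770766] 0.0005266231809867504
```

View pics/scene2.png

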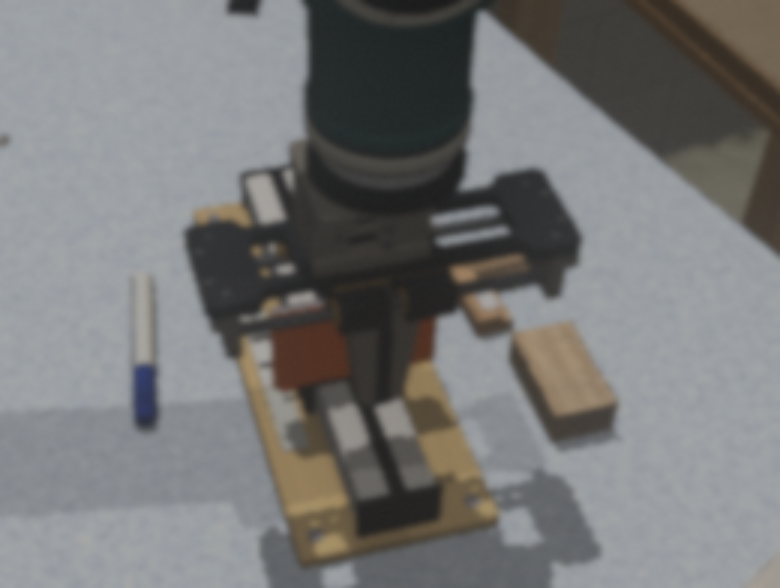

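The shut fingers stand behind the orange face, clear of the rail top. I'll advance to just short of the plate, then step forward while feeling the force.

```bash
cat >> h.py <<'E'
P0=np.array([.534,-.113,.088])
def step(s,rate=.03,log=True):
    env.movel(P0+ay*s,rate=rate)
    q=env.sense(); f=q["wrist_force"]@ay
    if log: print(f"s={s*1e3:.1f} act={(q['ee_pos']-P0)@ay*1e3:.2f} F={f:.2f} t={q['t']:.2f}")
    return f
E
python3 - <<'E'
from h import *
step(-.022,.06)
for k in range(10):
    f=step(-.020+.002*k)
E
```

```text
s=-22.0 act=-21.56 F=-0.11 t=4.84
s=-20.0 act=-20.12 F=-0.79 t=5.09
s=-18.0 act=-17.93 F=0.34 t=5.34
s=-16.0 act=-15.79 F=-0.46 t=5.59
s=-14.0 act=-13.78 F=-0.48 t=5.84
s=-12.0 act=-11.83 F=0.07 t=6.09
s=-10.0 act=-9.87 F=0.07 t=6.34
s=-8.0 act=-8.11 F=-0.83 t=6.59
s=-6.0 act=-5.99 F=-0.84 t=6.84
s=-4.0 act=-5.40 F=-5.80 t=7.09
s=-2.0 act=-4.17 F=-7.31 t=7.34
```

```bash
python3 - <<'E'
from h import *
for k in range(14):
    f=step(-.000+.002*k)
p,d=viewer.read_camera("side");cv2.imwrite("pics/side3.png",cv2.resize(p[140:290,220:420],None,fx=4,fy=4,interpolation=cv2.INTER_CUBIC)[:,:,::-1])
E
```

```text
s=0.0 act=-1.83 F=-6.36 t=7.59
s=2.0 act=0.81 F=-4.82 t=7.84
s=4.0 act=3.87 F=-3.88 t=8.09
s=6.0 act=7.00 F=-1.90 t=8.34
s=8.0 act=9.10 F=-0.72 t=8.59
s=10.0 act=10.58 F=0.44 t=8.84
s=12.0 act=12.26 F=0.07 t=9.09
s=14.0 act=14.18 F=-0.67 t=9.34
s=16.0 act=16.19 F=0.40 t=9.59
s=18.0 act=18.20 F=-0.35 t=9.84
s=20.0 act=19.69 F=-1.38 t=10.09
s=22.0 act=20.22 F=-5.66 t=10.34
s=24.0 act=21.84 F=-6.09 t=10.59
s=26.0 act=24.37 F=-5.46 t=10.84
```

View pics/side3.png

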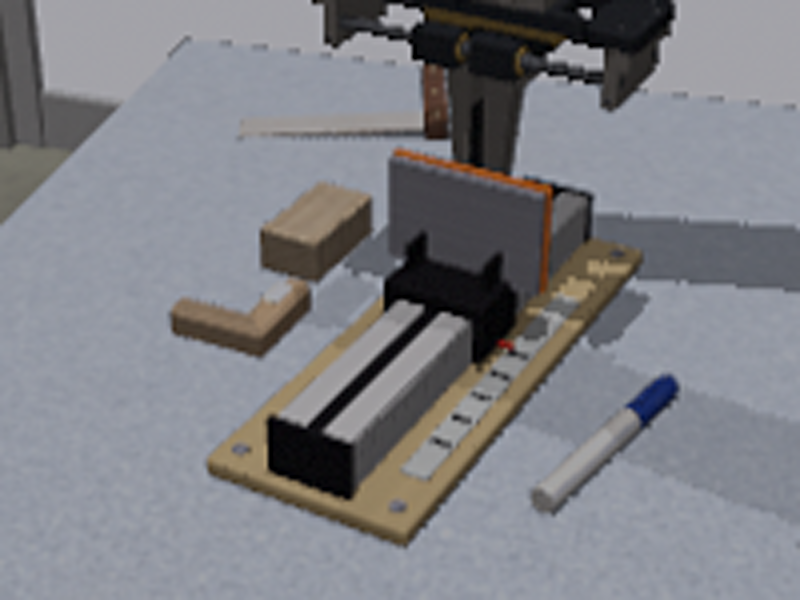

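Force log, with s as TCP travel:
- **First crest:** resistance from s≈-5.5 mm, a drop around 4–9 mm, then free travel.
- **First notch:** contact again at s≈19.5 mm. In the picture the pointer, at (505,345), is at mark 1, at (522,350).

This gives q≈s+34.5 mm. I'll continue to the second notch.

```bash
python3 - <<'E'
from h import *
for k in range(10):
    f=step(.028+.002*k)
    if k>4 and f>-1.0: break
p,d=viewer.read_camera("side");cv2.imwrite("pics/side4.png",cv2.resize(p[140:290,220:420],None,fx=4,fy=4,interpolation=cv2.INTER_CUBIC)[:,:,::-1])
E
```

```text
s=28.0 act=27.26 F=-3.00 t=11.14
s=30.0 act=30.78 F=-1.36 t=11.39
s=32.0 act=33.15 F=-0.01 t=11.64
s=34.0 act=34.65 F=-0.71 t=11.89
s=36.0 act=36.33 F=-0.10 t=12.14
s=38.0 act=38.16 F=-0.56 t=12.39
```

View pics/side4.png

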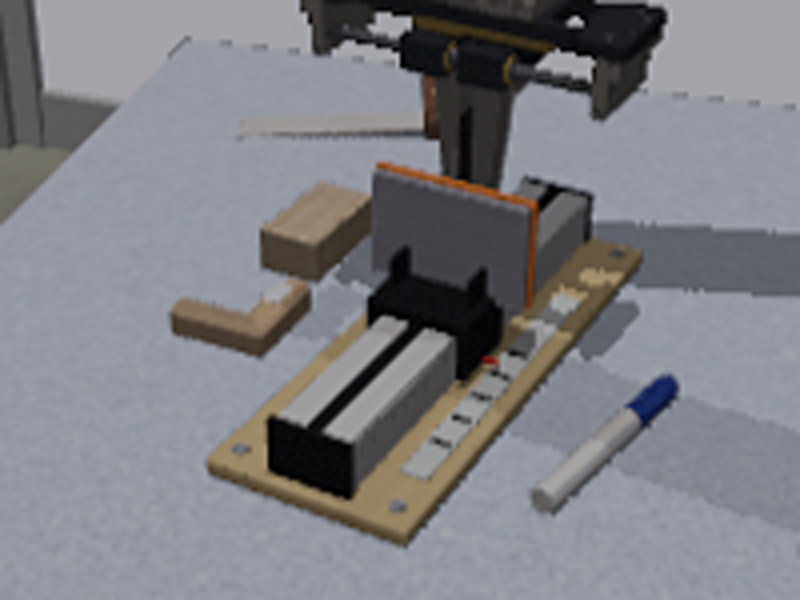

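The pointer at (489,361) now sits beside mark 2, at (500,372), and the force is free. That is two clicks. I'll feel for contact and go over the next crest, stopping as soon as the force drops away.

```bash
python3 - <<'E'
from h import *
loaded=False
for k in range(12):
    s=.040+.002*k
    f=step(s)
    if f<-4: loaded=True
    if loaded and f>-1.5: break
p,d=viewer.read_camera("side");cv2.imwrite("pics/side5.png",cv2.resize(p[140:290,220:420],None,fx=4,fy=4,interpolation=cv2.INTER_CUBIC)[:,:,::-1])
E
```

```text
s=40.0 act=40.16 F=-0.01 t=12.69
s=42.0 act=42.20 F=0.22 t=12.94
s=44.0 act=43.69 F=-2.19 t=13.19
s=46.0 act=44.22 F=-5.13 t=13.44
s=48.0 act=45.87 F=-7.03 t=13.69
s=50.0 act=48.33 F=-5.21 t=13.94
s=52.0 act=51.29 F=-3.92 t=14.19
s=54.0 act=54.80 F=-1.74 t=14.44
s=56.0 act=57.16 F=0.06 t=14.69
```

View pics/side5.png

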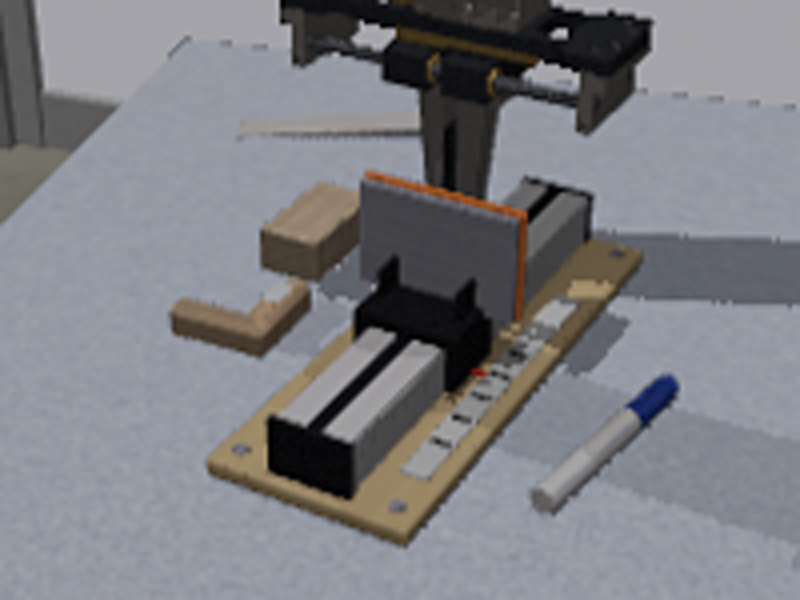

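The pointer, at (479,373), is about halfway between its notch-2 and notch-3 places, so the stop is just past the crest. I'll nudge on in small steps and look.

```bash
python3 - <<'E'
from h import *
for s in (.0575,.059,.0605,.062): step(s,.02)
env.pause(.3)
p,d=viewer.read_camera("side");cv2.imwrite("pics/side6.png",cv2.resize(p[140:290,220:420],None,fx=4,fy=4,interpolation=cv2.INTER_CUBIC)[:,:,::-1])
E
```

```text
s=57.5 act=57.95 F=0.15 t=14.99
s=59.0 act=59.24 F=0.37 t=15.24
s=60.5 act=60.67 F=-0.22 t=15.49
s=62.0 act=62.15 F=0.70 t=15.74
```

View pics/side6.png

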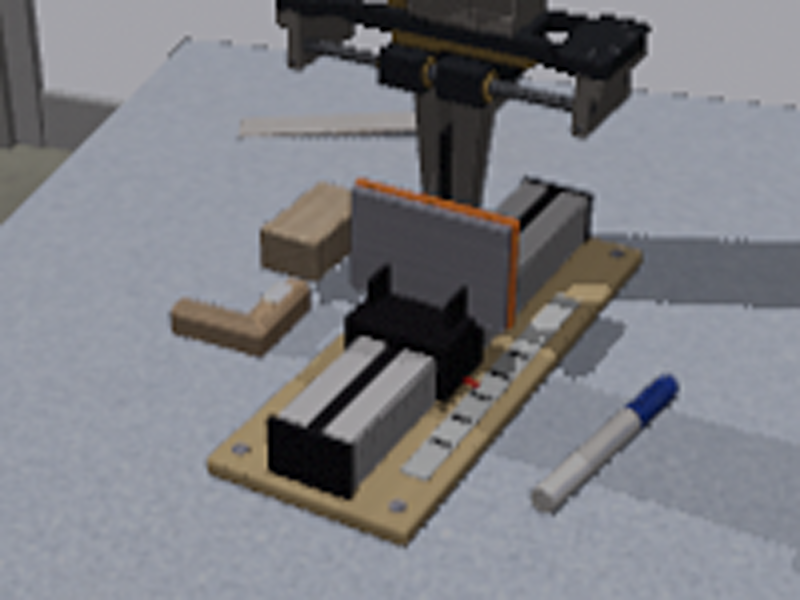

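The pointer at (470,383) is at mark 3's place, about (480,396) less the parallax offset, and there is no contact force. Now I'll back off, lift and check.

```bash
python3 - <<'E'
from h import *
step(.0,.1)
env.movel(P0-ay*.03+[0,0,.17],rate=.15)
env.pause(.3)
for c in("side","scene"):
    p,d,W=cloud(c)
    cr=p[140:290,220:420] if c=="side" else p[160:320,230:430]
    cv2.imwrite(f"pics/{c}7.png",cv2.resize(cr,None,fx=4 if c=="side" else 3.7,fy=4 if c=="side" else 3.7,interpolation=cv2.INTER_CUBIC)[:,:,::-1])
    if c=="scene":
        Q=W[orange(p,W)]; Q=Q[Q[:,2]<.108]; print(len(Q),"face travel mm",np.median((Q-P0)@ay)*1e3)
    for n in["push_point","marker","offcut","oak_corner"]:
        print(c,n,[(np.round(q["at"],3).tolist(),round(q["score"],2)) for q in tip_of(c,n)[:1]])
s=env.sense();print(s["t"],s["ee_pos"],s["wrist_force"])
E
```

```text
s=0.0 act=0.58 F=0.97 t=16.86
side push_point [([0.552, -0.039, 0.095], 0.8)]
side marker [([0.435, 0.0, 0.002], 0.59)]
side offcut [([0.664, -0.146, 0.001], 0.84)]
side oak_corner [([0.669, -0.051, -0.003], 0.85)]
157 face travel mm 77.35789253285064
scene push_point [([0.544, -0.038, 0.092], 0.62)]
scene marker [([0.439, -0.002, -0.001], 0.67)]
scene offcut [([0.664, -0.146, 0.001], 0.79)]
scene oak_corner [([0.672, -0.047, -0.002], 0.88)]
18.9583 [ 0.52902482 -0.14257734  0.25800964] [0.1115049  0.62509637 1.24707817]
```

View pics/side7.png

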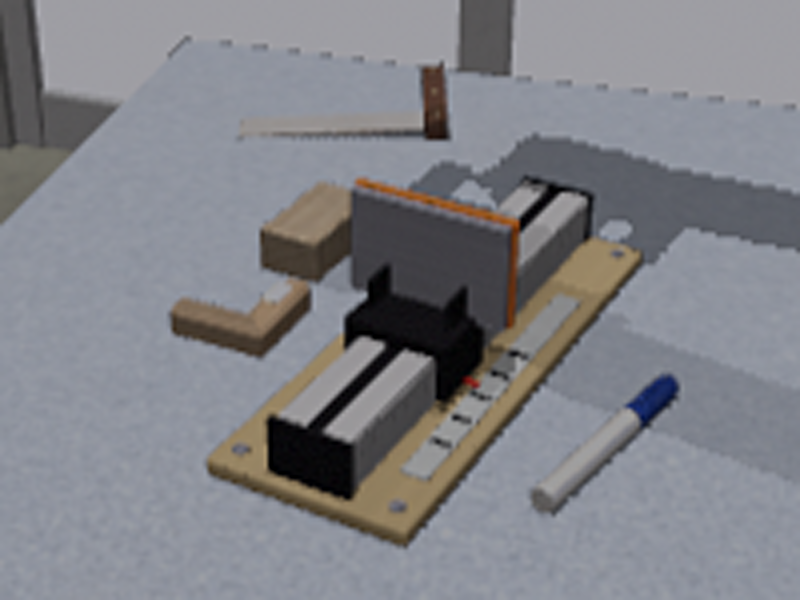

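View pics/scene7.png

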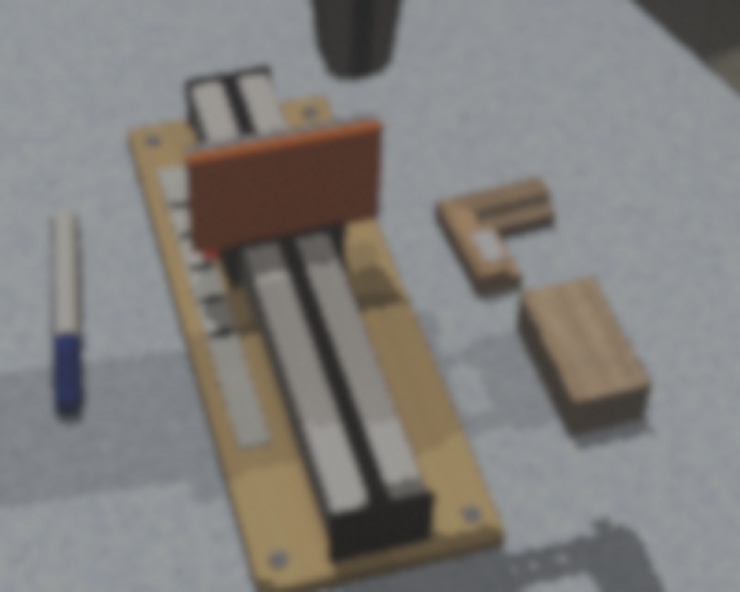

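In the scene view the pointer at (210,253) stands at the third mark, at (203,263); the first two marks are behind it at (217,330) and (210,297). The face has travelled 77 mm. That puts the start at 25 mm, the very end of the parking run, so the stop is now at the 102 mm notch.

```bash
python3 -c "
from station import *
print(workorder.finish_job())"
```

```text
the job is handed in; nothing more can be done
None
```

The stop is seated in the third notch and the hand is clear of it. I handed the job in at about 19 s, well inside the 42 s limit.

I pushed the orange back with the shut fingertips in 2 mm steps and felt three clicks. Each time the force rose to about 6–7 N and then fell to zero. I stopped as soon as the third crest released, backed off and lifted away.

- **Position:** both cameras show the red pointer at the third mark. The orange face travelled 77 mm by depth measurement. This fits the third notch if the stop started at about 25 mm, at the end of the parking run.
- **Start position:** I didn't measure it on its own. The first pointer reading was too rough to fix it, but the spacing of the clicks agrees with 25 mm.
- **Loose pieces:** the marker, offcut and oak corner were found where they started, within the detector's error of about 4 mm.
- **Contact:** the highest push force logged was about 7 N, and the fingers stayed behind the plate, away from the steel face.

No check failed. Partway through, the force dropped just past the third crest while the pointer was still between marks, so I pushed on about 5 mm until it seated.

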